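# Rack the varnished medallions

### The arm

A 6-joint arm with a two-finger parallel gripper is mounted at the origin on the work surface. World frame = base frame: x ahead of the robot, y to its left, z up, the work surface at z = 0. Lengths are in m, angles in rad, forces in N, time in s.
With the tool pointing down it reaches from about 0.35 to 0.875 m from the base axis. Payload 4.2 kg.
Tool frame: the origin (TCP) lies between the finger pads; the fingertips stand 22 mm ahead of it and the grasp point (between the pads) lies 3 mm ahead of it (arm.tips_ahead is the distance from the TCP to the fingertips, in m); z points along the fingers, y is the line along which they close (so a half turn about z gives the same grasp; the last joint's range is limited). The gripper opens to 85 mm and grips with 20 to 120 N. Pads are 22 mm wide; open, the fingers measure 114 mm over their backs; the gripper's body (76 mm by 85 mm) begins 54 mm behind the grasp point. The pads swing forward as they close: fully open they stand 13 mm farther back than shut.
Start: joints at [1.504, 0.385, 0.008, 0, -1.194, -0.259], TCP at [0.2, 0.592, 0.225] pointing down, gripper open.
Joint ranges: [-3.14, 3.14], [-1.21, 2.06], [-1.07, 1.41], [-3.16, 2.05], [-2.99, -0.16], [-3.1, 3.1]. Speed limits (rad/s): [2.79, 2.79, 3.14, 3.14, 3.14, 3.14].

### API

Orientations are given as a unit quaternion [x, y, z, w].
In Python, from bench import arm gives the robot as it stands.
- The arm moves only by the tool servo_tool, never from a script. Its argument "series" is a list of rows, each a list of 7 numbers: the turn, a rotation vector about the tool's x, y, z in degrees, then the shift along the tool's x, y, z in m, then the opening, from 0 (shut) to 1 (fully open). In form: [[rx, ry, rz, x, y, z, grip], ...]. A call has exactly 8 rows; each row is the pose to reach, as a shift and turn from the pose commanded when the call began, along the tool's axes at that moment; what a row does not reach only later rows make up. A row lasts 1/12 s, in which the tool goes at most 41.7 mm and 7.16 degrees, less where a joint would pass 70% of its speed; a pose out of reach is approached as far as the arm can. A call with a gripper value outside its range is refused whole. The fingers move at their own pace and stop on an object; "newtons" is the grip in N (left out, the last holds). Time passes only in rows, so rows that repeat a pose let the fingers close, or fill a call up. It gives the time, the measured TCP pose, the force, the opening and the grip force at its end, in the units of the state.
- arm.state(): the state, without advancing time (a new reading comes with each control period).
- arm.grab_frame(name): name is "scene" or "top" or "wrist"; returns a dict with "color" (480x640x3 uint8, blue, green, red), "mtx" (3x3 intrinsics, pixels), "world_from_camera" (4x4, takes a point from camera to world coordinates). Camera axes: x right, y down, z forward; pixel columns grow to the right and rows downward; lengths in m; the calibration is good to about 2 mm. A picture is of the moment at which its call begins. There is no depth.
- arm.finish_job(): hands the job in; it is judged then, once.
The state is a dict: "time_s": time; "q": joint angles; "qvel": joint speeds; "joint_torque": joint torques, N m; "tcp_pos": TCP position; "ee_rot": TCP orientation; "ft_force": force on the tool from outside, world axes, zero at the start; "ft_torque": the same for the moment, N m; "finger_gap": finger opening in m; "finger_force": force on a finger pad.
Only numpy, scipy, OpenCV 4.12 (cv2) and the standard library are available. Lean on these libraries where they do the work, as an engineer would, in place of code of your own. Each camera call takes 0.05 s, during which the arm holds its last target. There are 200 camera calls.

### The job

The two round wooden medallions on the table have just been varnished. Lay them flat, flower side up and not overlapping, on the pulled-out upper tray of the drying rack, setting them down rather than dropping them, then slide the tray fully home under the clear dust cover. Leave the square blank, the jar, the cup and the loose brush where they are.

Things in the scene. Friction and masses are not known exactly. Their poses are not given: they have to be found in the camera images.
- disc_a: round flat wooden medallion, 60 mm across, 7 mm thick, 12 to 24 g, with a dark burnt-in flower on its upper face; it lies flat on the table. Origin: centre of its underside; z up out of the flower face
- disc_b: the second round medallion, the same as disc_a in every way
- square: square wooden blank, 56 x 56 mm, 7 mm thick, no flower, lying loose on the table; to be left alone. Origin: centre of its underside
- rack: steel bench-top drying rack, fixed: 280 mm wide (its y), 280 deep (its x), two dark wire trays, clear dust cover with top 157 mm above the table; front top rail 140 to 154 mm. Origin: on the table, middle of the rack's front edge; x points into the rack (away from the robot), z up. The lower tray (floor 34 mm up) is in, full and fixed; its loop handle reaches 34 mm out of the front
- tray (a joint): how far the upper tray is pulled out of the rack towards the robot, in m: 0 = fully home against its stop, 0.19 = fully out. It slides along the rack's x axis (pushing it in moves it along the rack's +x), takes about 1.5 N to move, and stays where it is left
- tray_floor (a point): point on the upper tray's wire floor, mid-width, 80 mm behind the floor's front edge, 88 mm above the table; axes as the rack's. Floor 270 mm deep (x) by 256 wide (y), edged by an 8 mm thick rod, top 8 mm above the floor. The front part, as long as the joint value, is out in the open. Front plate: top 16 mm above the floor, front face 88 mm from this point
- tray_handle (a point): middle of the upper tray's handle: a horizontal steel loop whose 8 mm thick grip bar runs 100 mm along the tray's y, 35 mm in front of the front plate, 90 mm above the table. Point: centre of the bar. It moves with the tray; axes as the rack's
- jar: small closed paint jar, 42 mm across, 58 mm high, standing on the table; to be left alone. Origin: centre of its underside
- cup: steel cup 72 mm across, 100 mm high, with brushes standing in it up to 190 mm high and leaning out to about 42 mm from its axis; to be left alone. Origin: centre of its underside
- brush: slim artist's brush, 190 mm long, 9 mm thick, lying loose on the table along its x axis, bristles to +x; to be left alone. Origin: near its middle, on the table
Not all that is in view belongs to the job. What is shaped like the disc_a but turquoise is not meant.

How it is judged:
On the way, in this order (a step that is already met when the one before it is completed fails the run):
1. both round medallions lie flat and released on the upper tray while it is still pulled out (more than 100 mm) (x of disc_a in the frame of tray_floor between -0.053 and 0.163 m and y of disc_a in the frame of tray_floor between -0.1 and 0.1 m and z of disc_a in the frame of tray_floor between -0.003 and 0.004 m and angle between each of disc_a, disc_b's own z axis and vertical below 0.07 rad and not (contact force between the fingers and disc_a above 0.02 N) and x of disc_b in the frame of tray_floor between -0.053 and 0.163 m and y of disc_b in the frame of tray_floor between -0.1 and 0.1 m and z of disc_b in the frame of tray_floor between -0.003 and 0.004 m and not (contact force between the fingers and disc_b above 0.02 N) and value of joint tray above 0.1 m), for 0.2 s.
2. the upper tray is home (within 6 mm of its stop) (value of joint tray below 0.006 m), for 0.2 s.
At the end, for the whole second after the job is handed in: The upper tray is within 6 mm of its stop; both round medallions lie flat on its wire floor inside the edge rod (underside within 4 mm of the floor, tilt under 0.07 rad, flower up, not overlapping), released and at rest; the square blank, jar, cup and loose brush are within 25 mm of where they were (x of disc_a in the frame of tray_floor between -0.053 and 0.163 m and y of disc_a in the frame of tray_floor between -0.1 and 0.1 m and z of disc_a in the frame of tray_floor between -0.003 and 0.004 m and angle between each of disc_a, disc_b's own z axis and vertical below 0.07 rad and not (contact force between the fingers and disc_a above 0.02 N) and x of disc_b in the frame of tray_floor between -0.053 and 0.163 m and y of disc_b in the frame of tray_floor between -0.1 and 0.1 m and z of disc_b in the frame of tray_floor between -0.003 and 0.004 m and not (contact force between the fingers and disc_b above 0.02 N) and value of joint tray below 0.006 m and linear speed of each of disc_a, disc_b below 0.02 m/s and distance of each of square, jar, cup, brush from where it was at the start of the episode below 0.025 m); the robot touches nothing.
It fails at once if a medallion is dropped or thrown: it goes faster than 0.6 m/s (a free fall of about 18 mm) with no finger on it ((linear speed of disc_a above 0.6 m/s and not (contact force between the fingers and disc_a above 0.01 N)) or (linear speed of disc_b above 0.6 m/s and not (contact force between the fingers and disc_b above 0.01 N))).
It fails at once if the square blank, jar, cup or loose brush is moved by more than 25 mm (distance of any of square, jar, cup, brush from where it was at the start of the episode above 0.025 m).
It also fails if it takes over 64 s, if anything falls off the work surface, if the arm or the gripper's body presses on something with over 40 N, if the wrist force passes 120 N, or if a joint passes its speed limit or range.

## Working session

There is one attempt and no reset: what is moved stays moved. The work goes in short steps, Python scripts to look and compute and a tool call to move; the robot and the scene stay as the last step left them, time stands still between calls to the robot, and variables do not carry over. Pictures are saved under pics/ and viewed, at most 10 in all, crops included, and the job is handed in when it is done.

Besides the shell and the picture viewer there is one more tool, called after "Call:" as name(argument=value, ...), one argument or row to a line, values as JSON. servo_tool: Moves the arm, as the interface text tells. Its arguments: {"type":"object","properties":{"series":{"type":"array","items":{"type":"array","items":{"type":"number"}}},"newtons":{"type":"number"}},"required":["series"]}

```bash
ls; mkdir -p pics; python3 - <<'E'
from bench import arm
import cv2,pickle
d={}
for n in("scene","top"):
    f=arm.grab_frame(n);d[n]=f;cv2.imwrite(f"pics/{n}0.png",f["color"])
pickle.dump(d,open("f0.pkl","wb"))
s=arm.state();print(s["time_s"],s["tcp_pos"],s["ee_rot"],s["finger_gap"],arm.tips_ahead)
E
```

```text
pics
0.1 [0.19985365 0.59162574 0.22439957] [ 9.86749881e-01 -1.62245721e-01 -1.04928460e-04  9.93596211e-04] 0.08563287335673159 0.022
```

View pics/top0.png

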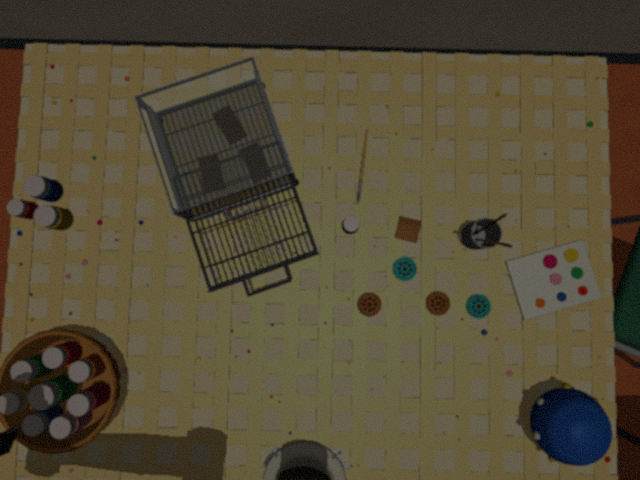

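View pics/scene0.png

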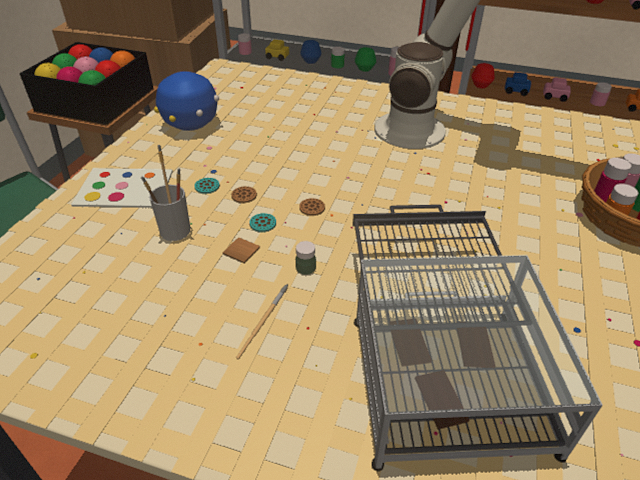

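The top view shows these candidates: brown round discs at (369,304) and (438,303), turquoise discs at (404,268) and (478,306), and the brown square at (407,229). I choose the two brown round ones. The tray's front corners are at about (212,290) and (316,253), with the handle near (268,283).

```bash
cat > h.py <<'E'
import numpy as np,cv2
def ray(f,uv,z):
    uv=np.atleast_2d(np.float64(uv));T=f["world_from_camera"]
    d=np.c_[uv,np.ones(len(uv))]@np.linalg.inv(f["mtx"]).T@T[:3,:3].T
    o=T[:3,3];return o+d*((z-o[2])/d[:,2])[:,None]
def proj(f,P):
    T=np.linalg.inv(f["world_from_camera"]);p=np.atleast_2d(P)@T[:3,:3].T+T[:3,3]
    q=p@f["mtx"].T;return q[:,:2]/q[:,2:]
E
python3 - <<'E'
import pickle
from h import *
np.set_printoptions(precision=4,suppress=True)
d=pickle.load(open("f0.pkl","rb"));f=d["top"];im=f["color"]
print(f["world_from_camera"])
hsv=cv2.cvtColor(im,cv2.COLOR_BGR2HSV)
print(im[310,369],hsv[229,407],hsv[296,374],hsv[290,360],im[295,436])
b=im.astype(int)
m=((b[...,2]-b[...,0]>15)&(b[...,2]<125)|(b[...,2]<60)).astype(np.uint8)
m[:200]=0;m[330:]=0;m[:,:340]=0;m[:,520:]=0
m=cv2.morphologyEx(m,cv2.MORPH_OPEN,np.ones((3,3)))
m=cv2.morphologyEx(m,cv2.MORPH_CLOSE,np.ones((3,3)))
n,l,st,c=cv2.connectedComponentsWithStats(m)
for i in range(1,n):
    if st[i,4]>100: print(st[i],c[i],ray(f,c[i],.007)[0])
for p in [(369,304),(438,303),(404,268),(478,306)]: print(p,ray(f,p,.007)[0])
C=ray(f,[(212,290),(316,253)],.1);print("front corners",C,np.linalg.norm(C[1]-C[0]))
print("handle",ray(f,[(249,294),(291,280)],.092))
print("rack posts top",ray(f,[(178,212),(296,181),(138,98),(254,60)],.155))
g=cv2.convertScaleAbs(im,alpha=1.8)
a=cv2.resize(g[170:330,180:380],None,fx=3,fy=3,interpolation=3)
c=cv2.resize(g[250:330,340:500],None,fx=3.75,fy=3.75,interpolation=3)
cv2.imwrite("pics/crop.png",np.vstack([cv2.resize(a,(500,400)),cv2.resize(c,(500,250))])[:600] if 0 else np.vstack([cv2.resize(a,(400,320)),cv2.resize(c,(400,200))]))
E
```

```text
[[ 0.0241 -0.9962  0.0837  0.4975]
 [-0.9997 -0.0242 -0.0007 -0.0358]
 [ 0.0027 -0.0837 -0.9965  1.1908]
 [ 0.      0.      0.      1.    ]]
[ 6 15 35] [ 12 189  73] [ 14 152  69] [29 90 99] [30 42 65]
[  340   200   180   130 22740] [428.5701 264.7837] [ 0.5288 -0.2932  0.007 ]
(369, 304) [ 0.4295 -0.1479  0.007 ]
(438, 303) [ 0.4359 -0.3168  0.007 ]
(404, 268) [ 0.5194 -0.2327  0.007 ]
(478, 306) [ 0.431  -0.4148  0.007 ]
front corners [[ 0.4577  0.216   0.1   ]
 [ 0.5469 -0.0166  0.1   ]] 0.24921283596882995
handle [[0.4503 0.1334 0.092 ]
 [0.4843 0.0389 0.092 ]]
rack posts top [[0.6263 0.2846 0.155 ]
 [0.7008 0.0302 0.155 ]
 [0.8786 0.3858 0.155 ]
 [0.9723 0.132  0.155 ]]
```

View pics/crop.png

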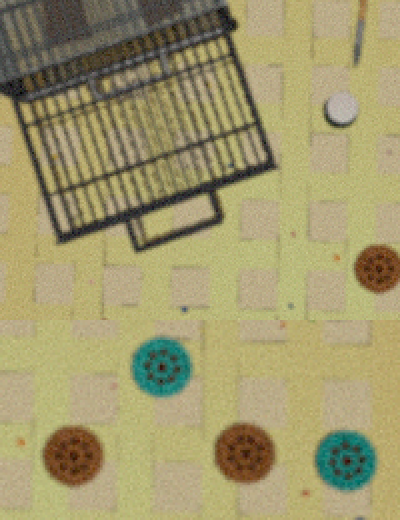

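```bash
python3 - <<'E'
import pickle
from h import *
from scipy.optimize import least_squares
np.set_printoptions(precision=4,suppress=True)
d=pickle.load(open("f0.pkl","rb"))
obs={"top":dict(h=[(248.5,293),(291,280)],p=[(212,290),(317,253)],c=[(178,213),(297,182),(138,98),(254,60)]),
"scene":dict(h=[(441,208),(391,209)],p=[(486,213),(355,217)],c=[(530,259),(359,262),(597,405),(372,410)])}
def model(v):
    x,y,a,t=v;R=np.array([[np.cos(a),-np.sin(a)],[np.sin(a),np.cos(a)]])
    w=lambda q,z:np.c_[np.array(q)@R.T+[x,y],np.full(len(q),z)]
    return dict(h=w([(-t-.043+0.0,.05),(-t-.043,-.05)],.09),p=w([(-t-.004,.132),(-t-.004,-.132)],.104),
     c=w([(0,.14),(0,-.14),(.28,.14),(.28,-.14)],.155))
def res(v):
    m=model(v);return np.concatenate([(proj(d[n],m[k])-np.array(obs[n][k])).ravel() for n in obs for k in "hpc"])
s=least_squares(res,[.64,.15,.36,.19],loss="soft_l1");print(s.x,np.degrees(s.x[2]));print(res(s.x).reshape(-1,2).round(1))
for n,pts in (("top",[(369,304),(438,303)]),("scene",[(312,207),(244,194)])):
    f=d[n];im=f["color"].astype(float)
    for u,v in pts:
        y,x=np.mgrid[v-18:v+19,u-22:u+23];p=im[v-18:v+19,u-22:u+23]
        r=p[...,1]/np.median(p[...,1]);mk=(r<.72).astype(np.uint8)
        k,l,st,c=cv2.connectedComponentsWithStats(mk);i=1+st[1:,4].argmax()
        cc=st[i,:2]+(st[i,2:4]-1)/2
        cc=cc+[u-22,v-18];print(n,cc,st[i],c[i]+[u-22,v-18],ray(f,cc,.006)[0])
E
```

```text
[0.6717 0.1631 0.3428 0.1728] 19.638877384546003
[[-1.2  0.4]
 [-1.9 -0.5]
 [-5.7 -1.5]
 [ 0.8 -1.2]
 [-4.8 -0.4]
 [-1.3 -9.1]
 [-1.2 -4.3]
 [ 3.1 -4.3]
 [-1.  -1.4]
 [ 0.7 -1.9]
 [-0.  -0.3]
 [-1.4 -2.9]
 [-4.6 -4.5]
 [-0.3 -5.2]
 [-0.7 -0.5]
 [ 5.6 -0.2]]
top [368.5 304. ] [ 10   6  24  25 455] [368.6923 304.0571] [ 0.4294 -0.1468  0.006 ]
top [437.5 303. ] [ 10   6  24  25 465] [437.428  302.8667] [ 0.4358 -0.3158  0.006 ]
scene [311.5 206.5] [  9   9  26  18 364] [311.7637 206.8352] [ 0.4333 -0.1477  0.006 ]
scene [243.5 194.5] [  9  10  26  18 342] [243.7456 194.5   ] [ 0.4409 -0.3148  0.006 ]
```

Call:
servo_tool(
  series=[
    [0,0,6.5,0,0,0,1],
    [0,0,13,0,0,0,1],
    [0,0,19.5,0,0,0,1],
    [0,0,26,0,0,0,1],
    [0,0,32.5,0,0,0,1],
    [0,0,39,0,0,0,1],
    [0,0,45.5,0,0,0,1],
    [0,0,51,0,0,0,1],
  ],
)

```text
time_s: 0.77
tcp_pos: [0.1999, 0.5918, 0.2248]
ee_rot: [0.819, -0.573, 0.0, 0.001]
ft_force: [-0.4, 0.2, -0.0]
finger_gap: 0.0856
finger_force: 0.0
```

Call:
servo_tool(
  series=[
    [0,0,0,0.038,-0.005,0,1],
    [0,0,0,0.076,-0.01,0,1],
    [0,0,0,0.114,-0.015,0,1],
    [0,0,0,0.152,-0.02,0,1],
    [0,0,0,0.19,-0.025,0,1],
    [0,0,0,0.228,-0.03,0,1],
    [0,0,0,0.266,-0.035,0,1],
    [0,0,0,0.3,-0.04,0,1],
  ],
)

```text
time_s: 1.43
tcp_pos: [0.342, 0.3223, 0.2252]
ee_rot: [0.821, -0.571, -0.0, 0.0]
ft_force: [1.3, 0.3, 0.1]
finger_gap: 0.0855
finger_force: 0.0
```

Call:
servo_tool(
  series=[
    [0,0,0,0.038,0,0,1],
    [0,0,0,0.076,0,0,1],
    [0,0,0,0.114,0,0,1],
    [0,0,0,0.152,0,0,1],
    [0,0,0,0.19,0,0,1],
    [0,0,0,0.228,0,0,1],
    [0,0,0,0.266,0,0,1],
    [0,0,0,0.3,0,0,1],
  ],
)

```text
time_s: 2.1
tcp_pos: [0.446, 0.0413, 0.2253]
ee_rot: [0.821, -0.571, -0.0, 0.0]
ft_force: [0.5, 0.6, -0.4]
finger_gap: 0.0857
finger_force: 0.0
```

Call:
servo_tool(
  series=[
    [0,0,0,0.03,0.013,0,1],
    [0,0,0,0.06,0.026,0.01,1],
    [0,0,0,0.09,0.039,0.03,1],
    [0,0,0,0.12,0.052,0.05,1],
    [0,0,0,0.15,0.065,0.07,1],
    [0,0,0,0.174,0.0756,0.085,1],
    [0,0,0,0.174,0.0756,0.085,1],
    [0,0,0,0.174,0.0756,0.085,1],
  ],
)

```text
time_s: 2.77
tcp_pos: [0.4345, -0.1471, 0.1392]
ee_rot: [0.82, -0.572, -0.001, 0.001]
ft_force: [-0.5, 1.4, 0.6]
finger_gap: 0.0853
finger_force: 0.0
```

```bash
cat >> h.py <<'E'
from scipy.spatial.transform import Rotation as Ro
def disc(f,guess,z=.007):
    """brown disc centre: largest brown blob near the guess"""
    u,v=proj(f,[*guess,z])[0].astype(int);hsv=cv2.cvtColor(f["color"],cv2.COLOR_BGR2HSV)
    return (u,v)
def totool(s,P):
    return Ro.from_quat(s["ee_rot"]).inv().apply(np.asarray(P)-s["tcp_pos"])
E
python3 - <<'E'
from bench import arm
from h import *
f=arm.grab_frame("wrist");s=arm.state()
cv2.imwrite("pics/w1.png",f["color"]);import pickle;pickle.dump((f,s),open("w1.pkl","wb"))
print(s["time_s"],s["tcp_pos"],s["ee_rot"],s["q"],proj(f,[.431,-.147,.007]),f["world_from_camera"][:3,3])
E
```

```text
2.8167 [ 0.43544084 -0.14637855  0.14017723] [ 8.20465805e-01 -5.71695468e-01 -2.79812618e-04  2.75907759e-04] [ 3.10656356e-02  1.92290760e-01 -5.06462393e-01  1.41861030e-04
 -8.72821553e-01  3.22497691e-01] [[325.85392295 222.88353652]] [ 0.46244908 -0.22005654  0.28751067]
```

View pics/w1.png

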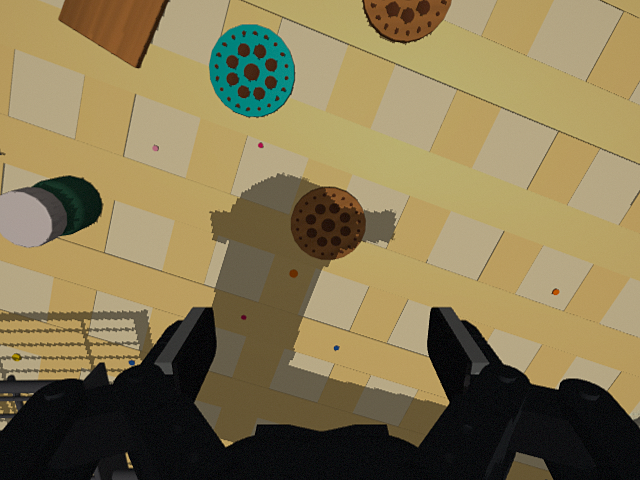

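The wrist view shows the brown flower disc at about (328,223), the turquoise one at (252,71), the jar at (50,210) and the second brown disc at the top edge near (407,5).

```bash
python3 - <<'E'
import pickle
from h import *
np.set_printoptions(precision=4,suppress=True)
f,s=pickle.load(open("w1.pkl","rb"))
P=ray(f,[(328.2,223),(291,223),(365.5,223),(328,186),(328,260)],.0065);print(P[0],np.linalg.norm(P[2]-P[1]),np.linalg.norm(P[4]-P[3]))
print(totool(s,P[0]), Ro.from_quat(s["ee_rot"]).as_matrix())
# finger tips along tool
R=Ro.from_quat(s["ee_rot"]).as_matrix()
for y in(.0425,-.0425):
  for z in (.009,.022): print(y,z,proj(f,s["tcp_pos"]+R@[0,y,z]))
E
```

```text
[ 0.4292 -0.1474  0.0065] 0.05889690623462951 0.0608190471648164
[-0.0012  0.0061  0.1337] [[ 0.3463 -0.9381 -0.0008]
 [-0.9381 -0.3463 -0.0001]
 [-0.0001  0.0008 -1.    ]]
0.0425 0.009 [[411.0026 292.9903]]
0.0425 0.022 [[404.9765 281.2638]]
-0.0425 0.009 [[229.584  293.4125]]
-0.0425 0.022 [[235.6524 281.6501]]
```

Call:
servo_tool(
  series=[
    [0,0,0,-0.001,0.006,0.02,0.82],
    [0,0,0,-0.001,0.006,0.04,0.82],
    [0,0,0,-0.001,0.006,0.06,0.82],
    [0,0,0,-0.001,0.006,0.08,0.82],
    [0,0,0,-0.001,0.006,0.095,0.82],
    [0,0,0,-0.001,0.006,0.103,0.82],
    [0,0,0,-0.001,0.006,0.106,0.82],
    [0,0,0,-0.001,0.006,0.106,0.82],
  ],
)

```text
time_s: 3.48
tcp_pos: [0.4301, -0.1465, 0.0346]
ee_rot: [0.821, -0.571, 0.0, -0.0]
ft_force: [0.4, -0.3, 0.8]
finger_gap: 0.0699
finger_force: 0.0
```

Call:
servo_tool(
  series=[
    [0,0,0,0,0,0.002,0.82],
    [0,0,0,0,0,0.004,0.82],
    [0,0,0,0,0,0.006,0.82],
    [0,0,0,0,0,0.008,0.82],
    [0,0,0,0,0,0.009,0.82],
    [0,0,0,0,0,0.01,0.82],
    [0,0,0,0,0,0.011,0.82],
    [0,0,0,0,0,0.011,0.82],
  ],
)

```text
time_s: 4.15
tcp_pos: [0.4295, -0.1472, 0.0232]
ee_rot: [0.821, -0.571, -0.0, 0.0]
ft_force: [0.5, 0.8, 0.7]
finger_gap: 0.0697
finger_force: 0.0
```

```bash
python3 - <<'E'
from bench import arm
from h import *
f=arm.grab_frame("wrist");s=arm.state()
cv2.imwrite("pics/w2.png",f["color"])
print(s["time_s"],s["tcp_pos"],s["ft_force"],s["finger_gap"])
E
```

```text
4.2 [ 0.42953191 -0.14722973  0.02332999] [-0.432152   -0.04532069 -0.66063058] 0.06991053899913914
```

View pics/w2.png

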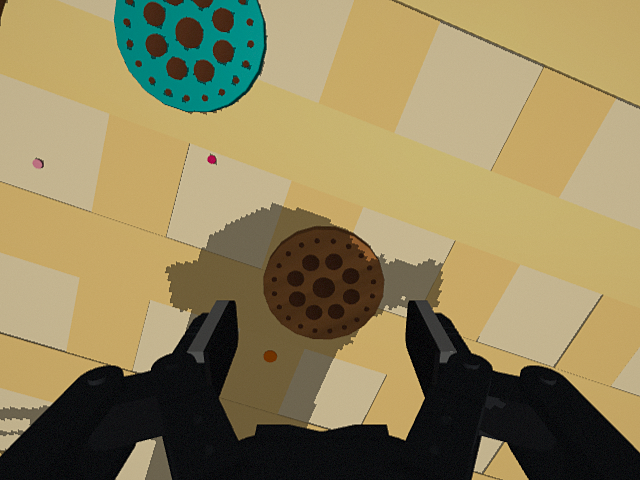

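The disc at (323,283) is centred between the fingers at 236 and 407. The tips are still above it.

Call:
servo_tool(
  series=[
    [0,0,0,0,0,0.001,0.82],
    [0,0,0,0,0,0.002,0.82],
    [0,0,0,0,0,0.003,0.82],
    [0,0,0,0,0,0.004,0.82],
    [0,0,0,0,0,0.005,0.82],
    [0,0,0,0,0,0.005,0.82],
    [0,0,0,0,0,0.005,0.82],
    [0,0,0,0,0,0.005,0.82],
  ],
)

```text
time_s: 4.87
tcp_pos: [0.4296, -0.1472, 0.0184]
ee_rot: [0.821, -0.571, 0.0, -0.0]
ft_force: [0.5, 0.3, -0.2]
finger_gap: 0.0699
finger_force: 0.0
```

Call:
servo_tool(
  series=[
    [0,0,0,0,0,0.001,0.82],
    [0,0,0,0,0,0.002,0.82],
    [0,0,0,0,0,0.003,0.82],
    [0,0,0,0,0,0.003,0.82],
    [0,0,0,0,0,0.003,0.82],
    [0,0,0,0,0,0.003,0.82],
    [0,0,0,0,0,0.003,0.82],
    [0,0,0,0,0,0.003,0.82],
  ],
)

```text
time_s: 5.53
tcp_pos: [0.4296, -0.1472, 0.0155]
ee_rot: [0.821, -0.571, 0.0, -0.0]
ft_force: [-0.1, -0.7, 0.3]
finger_gap: 0.0701
finger_force: 0.0
```

Call:
servo_tool(
  series=[
    [0,0,0,0,0,0.001,0.82],
    [0,0,0,0,0,0.001,0.82],
    [0,0,0,0,0,0.002,0.82],
    [0,0,0,0,0,0.002,0.82],
    [0,0,0,0,0,0.003,0.82],
    [0,0,0,0,0,0.003,0.82],
    [0,0,0,0,0,0.003,0.82],
    [0,0,0,0,0,0.003,0.82],
  ],
)

```text
time_s: 6.2
tcp_pos: [0.4296, -0.1472, 0.0124]
ee_rot: [0.821, -0.571, -0.0, 0.0]
ft_force: [0.5, -0.1, -0.3]
finger_gap: 0.0701
finger_force: 0.0
```

Call:
servo_tool(
  series=[
    [0,0,0,0,0,0.001,0.82],
    [0,0,0,0,0,0.001,0.82],
    [0,0,0,0,0,0.002,0.82],
    [0,0,0,0,0,0.002,0.82],
    [0,0,0,0,0,0.003,0.82],
    [0,0,0,0,0,0.003,0.82],
    [0,0,0,0,0,0.003,0.82],
    [0,0,0,0,0,0.003,0.82],
  ],
)

```text
time_s: 6.87
tcp_pos: [0.4296, -0.1472, 0.0094]
ee_rot: [0.821, -0.571, -0.0, 0.0]
ft_force: [0.1, 0.4, -0.3]
finger_gap: 0.0701
finger_force: 0.0
```

```bash
python3 - <<'E'
from bench import arm
from h import *
f=arm.grab_frame("wrist");cv2.imwrite("pics/w3.png",f["color"][200:,120:520])
print(f["world_from_camera"][2,3])
E
```

```text
0.15776435058793087
```

View pics/w3.png

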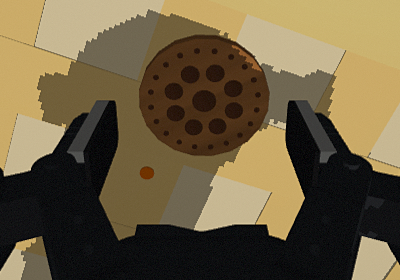

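```bash
python3 - <<'E'
from bench import arm
from h import *
np.set_printoptions(precision=4,suppress=True)
f=arm.grab_frame("wrist");s=arm.state();R=Ro.from_quat(s["ee_rot"]).as_matrix()
for x in(.011,0,-.011):
  for z in(-.02,-.01,0,.01,.02): print(x,z,proj(f,s["tcp_pos"]+np.array([[x,.035,z],[x,-.035,z]])@R.T).ravel())
P=ray(f,[(324,296)],.007);print(totool(s,P[0]),s["ft_force"],s["tcp_pos"])
E
```

```text
0.011 -0.02 [413.672  299.4546 232.6372 299.3953]
0.011 -0.01 [407.9118 288.0874 238.1806 288.032 ]
0.011 0 [402.8287 278.0562 243.0725 278.0043]
0.011 0.01 [398.3099 269.1387 247.4213 269.0898]
0.011 0.02 [394.2663 261.1591 251.3127 261.1129]
0 -0.02 [411.5105 324.4322 234.6989 324.3737]
0 -0.01 [406.0085 311.7885 239.995  311.7338]
0 0 [401.1399 300.6003 244.6815 300.549 ]
0 0.01 [396.8012 290.6299 248.8578 290.5815]
0 0.02 [392.9104 281.6887 252.6031 281.643 ]
-0.011 -0.02 [409.4475 348.2709 236.6667 348.2132]
-0.011 -0.01 [404.1868 334.4736 241.7317 334.4196]
-0.011 0 [399.5194 322.2324 246.2254 322.1817]
-0.011 0.01 [395.3502 311.2981 250.2394 311.2503]
-0.011 0.02 [391.6037 301.4721 253.8465 301.4269]
[0.001  0.0005 0.0024] [-0.252   0.1417  0.0205] [ 0.4296 -0.1472  0.0094]
```

Call:
servo_tool(
  series=[
    [0,0,0,0,0,0.001,0.82],
    [0,0,0,0,0,0.002,0.82],
    [0,0,0,0,0,0.003,0.82],
    [0,0,0,0,0,0.003,0.82],
    [0,0,0,0,0,0.004,0.82],
    [0,0,0,0,0,0.004,0.82],
    [0,0,0,0,0,0.004,0.82],
    [0,0,0,0,0,0.004,0.82],
  ],
)

```text
time_s: 7.63
tcp_pos: [0.4296, -0.1472, 0.0054]
ee_rot: [0.821, -0.571, -0.0, 0.0]
ft_force: [-0.9, 0.7, 0.1]
finger_gap: 0.0699
finger_force: 0.0
```

Call:
servo_tool(
  series=[
    [0,0,0,0,0,0.001,0.82],
    [0,0,0,0,0,0.002,0.82],
    [0,0,0,0,0,0.003,0.82],
    [0,0,0,0,0,0.003,0.82],
    [0,0,0,0,0,0.004,0.82],
    [0,0,0,0,0,0.004,0.82],
    [0,0,0,0,0,0.004,0.82],
    [0,0,0,0,0,0.004,0.82],
  ],
)

```text
time_s: 8.3
tcp_pos: [0.4296, -0.1472, 0.0014]
ee_rot: [0.821, -0.571, 0.0, 0.0]
ft_force: [0.1, -0.5, -0.3]
finger_gap: 0.0702
finger_force: 0.0
```

```bash
python3 - <<'E'
from bench import arm
from h import *
f=arm.grab_frame("wrist");g=arm.grab_frame("scene");s=arm.state()
a=f["color"][200:,120:520]
u,v=proj(g,s["tcp_pos"])[0].astype(int);print(u,v,s["q"])
b=cv2.resize(g["color"][v-50:v+20,u-50:u+50],(400,280),interpolation=cv2.INTER_CUBIC)
cv2.imwrite("pics/w4.png",np.vstack([a,b]))
E
```

```text
312 207 [ 2.95489326e-02  4.14408589e-01 -6.68790672e-01 -3.91974175e-06
 -4.87526219e-01  3.25344280e-01]
```

View pics/w4.png

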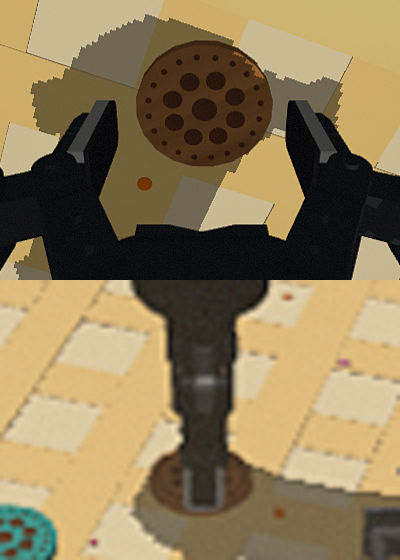

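Call:
servo_tool(
  series=[
    [0,0,0,0,0,0.001,0.82],
    [0,0,0,0,0,0.002,0.82],
    [0,0,0,0,0,0.003,0.82],
    [0,0,0,0,0,0.004,0.82],
    [0,0,0,0,0,0.004,0.82],
    [0,0,0,0,0,0.004,0.82],
    [0,0,0,0,0,0.004,0.82],
    [0,0,0,0,0,0.004,0.82],
  ],
)

```text
time_s: 9.07
tcp_pos: [0.4296, -0.1472, -0.0026]
ee_rot: [0.821, -0.571, 0.0, -0.0]
ft_force: [0.2, 1.0, 0.2]
finger_gap: 0.0699
finger_force: 0.0
```

```bash
python3 - <<'E'
from bench import arm
from h import *
np.set_printoptions(precision=4,suppress=True)
f=arm.grab_frame("wrist");s=arm.state();c=f["color"]
print(f["mtx"].ravel(),f["world_from_camera"],s["tcp_pos"])
# disc extents: red-dominant dark brown
hsv=cv2.cvtColor(c,cv2.COLOR_BGR2HSV);m=((hsv[...,0]<17)&(hsv[...,1]>120)&(hsv[...,2]>25)).astype(np.uint8)
m=cv2.morphologyEx(m,cv2.MORPH_CLOSE,np.ones((9,9)))
n,l,st,ce=cv2.connectedComponentsWithStats(m);i=1+st[1:,4].argmax();print(st[i],ce[i])
x,y,w,h,_=st[i]
for z in(.007,-.01,.02,-.02): 
  P=ray(f,[(x-.5,ce[i][1]),(x+w-.5,ce[i][1])],z);print(z,np.linalg.norm(P[1]-P[0]))
# closest match of finger tip columns
row=c[300:330,200:440].max(2).mean(0);print(row.astype(int)[20:60],row.astype(int)[190:225])
E
```

```text
[369.208    0.     321.3649   0.     369.208  237.784    0.       0.
   1.    ] [[-0.9376 -0.3307 -0.1076  0.4574]
 [-0.3478  0.8914  0.2907 -0.22  ]
 [-0.0002  0.3099 -0.9508  0.1458]
 [ 0.      0.      0.      1.    ]] [ 0.4296 -0.1472 -0.0025]
[  255   244   139   128 14043] [323.8029 307.7305]
0.007 0.05858027431319618
-0.01 0.06575503773977001
0.02 0.05309369051640443
-0.02 0.06997548681422515
[ 42  38  36  31  28  25  22  19  14  13  12  13  11  12  13  19  48  93
 118 115 114 114 114 114 114 114 114 114 114 114 114 114 114 115 108  82
  82  79  76  77] [ 77  79  82  90 108 114 113 112 112 113 113 113 113 113 114 115  80  35
  15  11  12  12  13  11  14  15  18  23  25  29  32  36  39  43  47]
```

Call:
servo_tool(
  series=[
    [0,0,0,0,0,0.001,0.82],
    [0,0,0,0,0,0.002,0.82],
    [0,0,0,0,0,0.003,0.82],
    [0,0,0,0,0,0.004,0.82],
    [0,0,0,0,0,0.005,0.82],
    [0,0,0,0,0,0.005,0.82],
    [0,0,0,0,0,0.005,0.82],
    [0,0,0,0,0,0.005,0.82],
  ],
)

```text
time_s: 9.78
tcp_pos: [0.4296, -0.1472, -0.0076]
ee_rot: [0.821, -0.571, -0.0, 0.0]
ft_force: [-0.7, 1.0, 1.0]
finger_gap: 0.0703
finger_force: 0.0
```

Call:
servo_tool(
  series=[
    [0,0,0,0,0,0.001,0.82],
    [0,0,0,0,0,0.001,0.82],
    [0,0,0,0,0,0.002,0.82],
    [0,0,0,0,0,0.002,0.82],
    [0,0,0,0,0,0.003,0.82],
    [0,0,0,0,0,0.003,0.82],
    [0,0,0,0,0,0.003,0.82],
    [0,0,0,0,0,0.003,0.82],
  ],
)

```text
time_s: 10.45
tcp_pos: [0.4296, -0.1472, -0.0106]
ee_rot: [0.821, -0.571, -0.0, 0.0]
ft_force: [0.0, -0.2, 0.3]
finger_gap: 0.07
finger_force: 0.0
```

Call:
servo_tool(
  series=[
    [0,0,0,0,0,0.0005,0.82],
    [0,0,0,0,0,0.001,0.82],
    [0,0,0,0,0,0.0015,0.82],
    [0,0,0,0,0,0.002,0.82],
    [0,0,0,0,0,0.0025,0.82],
    [0,0,0,0,0,0.003,0.82],
    [0,0,0,0,0,0.003,0.82],
    [0,0,0,0,0,0.003,0.82],
  ],
)

```text
time_s: 11.12
tcp_pos: [0.4296, -0.1472, -0.0135]
ee_rot: [0.821, -0.571, 0.0, -0.0]
ft_force: [-0.1, 0.4, 1.6]
finger_gap: 0.0699
finger_force: 0.5
```

Call:
servo_tool(
  newtons=25,
  series=[
    [0,0,0,0,0,-0.001,0.82],
    [0,0,0,0,0,-0.002,0.82],
    [0,0,0,0,0,-0.002,0.76],
    [0,0,0,0,0,-0.002,0.72],
    [0,0,0,0,0,-0.002,0.66],
    [0,0,0,0,0,-0.002,0.6],
    [0,0,0,0,0,-0.002,0.6],
    [0,0,0,0,0,-0.002,0.6],
  ],
)

```text
time_s: 11.78
tcp_pos: [0.4302, -0.1473, -0.0106]
ee_rot: [0.821, -0.571, 0.001, -0.0]
ft_force: [-1.9, 0.2, 9.3]
finger_gap: 0.0587
finger_force: 28.7
```

Call:
servo_tool(
  series=[
    [0,0,0,0,0,-0.002,0.6],
    [0,0,0,0,0,-0.006,0.6],
    [0,0,0,0,0,-0.015,0.6],
    [0,0,0,0,0,-0.03,0.6],
    [0,0,0,0,0,-0.05,0.6],
    [0,0,0,0,0,-0.07,0.6],
    [0,0,0,0,0,-0.08,0.6],
    [0,0,0,0,0,-0.08,0.6],
  ],
)

```text
time_s: 12.45
tcp_pos: [0.4314, -0.1472, 0.0711]
ee_rot: [0.821, -0.571, 0.003, -0.002]
ft_force: [0.1, 0.5, -0.9]
finger_gap: 0.0584
finger_force: 26.9
```

```bash
python3 - <<'E'
from bench import arm
from h import *
f=arm.grab_frame("wrist");s=arm.state()
a=f["color"][200:,100:540]
f=arm.grab_frame("scene")
b=cv2.resize(f["color"][150:330,270:550],(440,283),interpolation=cv2.INTER_CUBIC)
cv2.imwrite("pics/w5.png",np.vstack([a,b]))
print(s["tcp_pos"],s["finger_gap"],s["finger_force"],s["time_s"])
E
```

```text
[ 0.43036308 -0.14712516  0.0697533 ] 0.05853003547790882 26.91185474395752 12.5
```

View pics/w5.png

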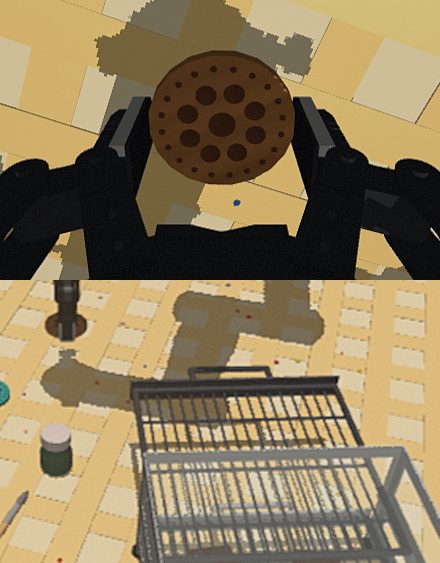

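The wrist and scene views show disc A held level between the pads at about (322,317). Next I carry it over the tray.

Call:
servo_tool(
  series=[
    [0,0,0,0,0,-0.02,0.6],
    [0,0,0,0,0,-0.045,0.6],
    [0,0,0,-0.015,-0.014,-0.07,0.6],
    [0,0,0,-0.04,-0.038,-0.09,0.6],
    [0,0,0,-0.066,-0.062,-0.1,0.6],
    [0,0,0,-0.092,-0.087,-0.1,0.6],
    [0,0,0,-0.118,-0.112,-0.1,0.6],
    [0,0,0,-0.144,-0.136,-0.1,0.6],
  ],
)

```text
time_s: 13.22
tcp_pos: [0.5069, 0.0367, 0.1674]
ee_rot: [0.821, -0.571, -0.001, 0.001]
ft_force: [0.6, -0.7, -0.8]
finger_gap: 0.0583
finger_force: 27.1
```

Call:
servo_tool(
  series=[
    [0,0,0,-0.026,-0.025,0,0.6],
    [0,0,0,-0.052,-0.05,0,0.6],
    [0,0,0,-0.075,-0.072,0,0.6],
    [0,0,0,-0.095,-0.09,0,0.6],
    [0,0,0,-0.108,-0.102,0,0.6],
    [0,0,0,-0.115,-0.108,0,0.6],
    [0,0,0,-0.117,-0.11,0,0.6],
    [0,0,0,-0.117,-0.11,0,0.6],
  ],
)

```text
time_s: 13.88
tcp_pos: [0.5691, 0.1829, 0.1672]
ee_rot: [0.821, -0.571, -0.001, 0.001]
ft_force: [-0.5, 0.4, -1.1]
finger_gap: 0.0584
finger_force: 27.1
```

```bash
python3 - <<'E'
from bench import arm
from h import *
import pickle
f=arm.grab_frame("wrist");s=arm.state();t=arm.grab_frame("top")
a=cv2.convertScaleAbs(cv2.resize(t["color"][160:310,150:350],(640,480),interpolation=cv2.INTER_CUBIC),alpha=1.6)
pickle.dump((f,s,t),open("w6.pkl","wb"))
cv2.imwrite("pics/w6.png",f["color"]);cv2.imwrite("pics/t6.png",a)
print(s["tcp_pos"],s["finger_gap"],s["time_s"],proj(f,[[.468,.0906,.09],[.584,.132,.088]]))
E
```

```text
[0.56892243 0.18227964 0.16756474] 0.05840315674888319 13.9333 [[532.25151289 163.74820757]
 [328.27967632 160.82176792]]
```

View pics/w6.png

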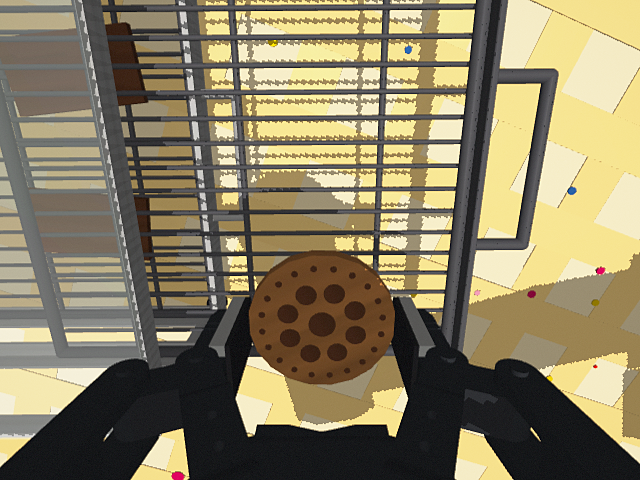

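The wrist view shows the handle bar from about (549,75) to (524,243), the front plate near column 470 and the disc in the grip at (321,322).

```bash
python3 - <<'E'
import pickle
from h import *
np.set_printoptions(precision=4,suppress=True)
f,s,t=pickle.load(open("w6.pkl","rb"))
P=ray(f,[(549.5,73),(524,244)],.09);d=P[1]-P[0];L=np.linalg.norm(d)
print(P,L,np.degrees(np.arctan2(d[1],d[0]))-90)
h=P.mean(0);a=np.arctan2(d[1],d[0])-np.pi/2
X=np.array([np.cos(a),np.sin(a),0]);Y=np.array([-X[1],X[0],0])
fl=h+.123*X;print("floor",fl,"tool in tray",(s["tcp_pos"]-fl)@X,(s["tcp_pos"]-fl)@Y)
Q=ray(f,[(497,73),(477,244)],.1);print("plate x",(Q-fl)@X)
E
```

```text
[[0.4848 0.0431 0.09  ]
 [0.4467 0.1374 0.09  ]] 0.10162063983879059 22.022721383321993
floor [0.5797 0.1364 0.09  ] tool in tray 0.007182257727400955 0.04661601463988859
plate x [-0.0891 -0.0882]
```

Call:
servo_tool(
  series=[
    [0,0,0,0,0,0.015,0.6],
    [0,0,0,0,0,0.035,0.6],
    [0,0,0,0,0,0.055,0.6],
    [0,0,0,0,0,0.07,0.6],
    [0,0,0,0,0,0.08,0.6],
    [0,0,0,0,0,0.084,0.6],
    [0,0,0,0,0,0.085,0.6],
    [0,0,0,0,0,0.085,0.6],
  ],
)

```text
time_s: 14.65
tcp_pos: [0.57, 0.1828, 0.084]
ee_rot: [0.821, -0.571, 0.0, -0.0]
ft_force: [0.1, 0.3, 0.0]
finger_gap: 0.0585
finger_force: 27.1
```

Call:
servo_tool(
  series=[
    [0,0,0,0,0,0.0005,0.6],
    [0,0,0,0,0,0.001,0.6],
    [0,0,0,0,0,0.0015,0.6],
    [0,0,0,0,0,0.002,0.6],
    [0,0,0,0,0,0.0025,0.6],
    [0,0,0,0,0,0.003,0.6],
    [0,0,0,0,0,0.0035,0.6],
    [0,0,0,0,0,0.0035,0.6],
  ],
)

```text
time_s: 15.32
tcp_pos: [0.5695, 0.183, 0.0798]
ee_rot: [0.821, -0.571, -0.0, 0.0]
ft_force: [-0.3, 0.4, 0.2]
finger_gap: 0.0582
finger_force: 27.1
```

Call:
servo_tool(
  series=[
    [0,0,0,0,0,0.0005,0.6],
    [0,0,0,0,0,0.001,0.6],
    [0,0,0,0,0,0.0015,0.6],
    [0,0,0,0,0,0.0018,0.6],
    [0,0,0,0,0,0.002,0.6],
    [0,0,0,0,0,0.002,0.6],
    [0,0,0,0,0,0.002,0.6],
    [0,0,0,0,0,0.002,0.6],
  ],
)

```text
time_s: 15.98
tcp_pos: [0.5696, 0.183, 0.078]
ee_rot: [0.821, -0.571, 0.0, -0.0]
ft_force: [0.3, -0.1, 0.2]
finger_gap: 0.0585
finger_force: 27.1
```

Call:
servo_tool(
  series=[
    [0,0,0,0,0,0.0003,0.6],
    [0,0,0,0,0,0.0006,0.6],
    [0,0,0,0,0,0.0009,0.6],
    [0,0,0,0,0,0.0012,0.6],
    [0,0,0,0,0,0.0015,0.6],
    [0,0,0,0,0,0.0015,0.6],
    [0,0,0,0,0,0.0015,0.6],
    [0,0,0,0,0,0.0015,0.6],
  ],
)

```text
time_s: 16.65
tcp_pos: [0.57, 0.1832, 0.0775]
ee_rot: [0.821, -0.571, 0.0, -0.0]
ft_force: [-1.7, 0.2, 5.0]
finger_gap: 0.0583
finger_force: 30.0
```

Call:
servo_tool(
  series=[
    [0,0,0,0,0,-0.0005,0.66],
    [0,0,0,0,0,-0.0005,0.7],
    [0,0,0,0,0,-0.0005,0.76],
    [0,0,0,0,0,-0.0005,0.82],
    [0,0,0,0,0,-0.0005,0.85],
    [0,0,0,0,0,-0.0005,0.85],
    [0,0,0,0,0,-0.005,0.85],
    [0,0,0,0,0,-0.015,0.85],
  ],
)

```text
time_s: 17.32
tcp_pos: [0.5686, 0.1825, 0.0904]
ee_rot: [0.821, -0.571, -0.001, 0.002]
ft_force: [0.7, -0.4, 0.0]
finger_gap: 0.0727
finger_force: 0.0
```

Call:
servo_tool(
  series=[
    [0,0,0,0,0,-0.02,0.85],
    [0,0,0,0,0,-0.05,0.85],
    [0,0,0,0.01,0.007,-0.075,0.85],
    [0,0,0,0.035,0.025,-0.08,0.85],
    [0,0,0,0.065,0.046,-0.08,0.85],
    [0,0,0,0.095,0.067,-0.08,0.85],
    [0,0,0,0.125,0.088,-0.08,0.85],
    [0,0,0,0.155,0.109,-0.08,0.85],
  ],
)

```text
time_s: 17.98
tcp_pos: [0.5208, -0.0015, 0.1727]
ee_rot: [0.821, -0.571, 0.001, -0.001]
ft_force: [-0.2, -0.2, -0.4]
finger_gap: 0.0726
finger_force: 0.0
```

Call:
servo_tool(
  series=[
    [0,0,0,0.03,0.021,0,0.85],
    [0,0,0,0.06,0.042,0,0.85],
    [0,0,0,0.09,0.063,0,0.85],
    [0,0,0,0.12,0.084,0,0.85],
    [0,0,0,0.15,0.105,0,0.85],
    [0,0,0,0.18,0.127,0,0.85],
    [0,0,0,0.21,0.148,0,0.85],
    [0,0,0,0.23,0.162,0,0.85],
  ],
)

```text
time_s: 18.65
tcp_pos: [0.4484, -0.2747, 0.1726]
ee_rot: [0.82, -0.572, 0.001, -0.0]
ft_force: [-0.0, 0.7, -0.1]
finger_gap: 0.0726
finger_force: 0.0
```

Call:
servo_tool(
  series=[
    [0,0,0,0.018,0.012,0.01,0.85],
    [0,0,0,0.03,0.021,0.03,0.85],
    [0,0,0,0.0368,0.0258,0.05,0.85],
    [0,0,0,0.0368,0.0258,0.07,0.85],
    [0,0,0,0.0368,0.0258,0.09,0.85],
    [0,0,0,0.0368,0.0258,0.1,0.85],
    [0,0,0,0.0368,0.0258,0.1,0.85],
    [0,0,0,0.0368,0.0258,0.1,0.85],
  ],
)

```text
time_s: 19.32
tcp_pos: [0.4383, -0.3158, 0.072]
ee_rot: [0.821, -0.571, 0.0, 0.0]
ft_force: [0.2, 0.3, 1.1]
finger_gap: 0.0727
finger_force: 0.0
```

```bash
cat > loc.py <<'E'
from bench import arm
from h import *
np.set_printoptions(precision=4,suppress=True)
f=arm.grab_frame("wrist");s=arm.state();c=f["color"]
hsv=cv2.cvtColor(c,cv2.COLOR_BGR2HSV);m=((hsv[...,0]<17)&(hsv[...,1]>120)&(hsv[...,2]>25)).astype(np.uint8)
m=cv2.morphologyEx(m,cv2.MORPH_CLOSE,np.ones((9,9)))
n,l,st,ce=cv2.connectedComponentsWithStats(m)
for i in range(1,n):
    if st[i,4]>1500: print(st[i],ce[i],totool(s,ray(f,ce[i],.0065)[0]))
print(s["tcp_pos"],s["time_s"],s["finger_gap"]);cv2.imwrite("pics/l.png",c)
t=arm.grab_frame("top");cv2.imwrite("pics/t7.png",t["color"])
E
python3 loc.py
```

```text
[ 367   59   66   72 1820] [399.4516  94.3297] [0.0894 0.042  0.0663]
[ 279  205   96   93 6871] [326.0438 251.4426] [-0.0011  0.0027  0.0662]
[   0  209   78  110 5498] [ 30.8901 265.2352] [-0.0103 -0.1816  0.0664]
[ 126  289   66   65 1875] [160.4267 321.7141] [-0.0503 -0.1061  0.0662]
[ 0.4388 -0.3159  0.0727] 19.3667 0.07231816505464923
```

Call:
servo_tool(
  series=[
    [0,0,0,-0.001,0.0025,0.02,0.82],
    [0,0,0,-0.001,0.0025,0.04,0.82],
    [0,0,0,-0.001,0.0025,0.058,0.82],
    [0,0,0,-0.001,0.0025,0.07,0.82],
    [0,0,0,-0.001,0.0025,0.077,0.82],
    [0,0,0,-0.001,0.0025,0.081,0.82],
    [0,0,0,-0.001,0.0025,0.083,0.82],
    [0,0,0,-0.001,0.0025,0.083,0.82],
  ],
)

```text
time_s: 20.08
tcp_pos: [0.4357, -0.3157, -0.011]
ee_rot: [0.821, -0.571, 0.001, -0.0]
ft_force: [0.6, -0.5, -0.1]
finger_gap: 0.0698
finger_force: 0.0
```

```bash
python3 loc.py
```

```text
[  250   250   147   136 15501] [322.6985 318.0053] [ 0.0013 -0.0001 -0.0173]
[ 0.4358 -0.3158 -0.0108] 20.1333 0.07004331704772775
```

Centred, with no contact. Close, then lift.

Call:
servo_tool(
  newtons=25,
  series=[
    [0,0,0,0,0,0,0.78],
    [0,0,0,0,0,0,0.74],
    [0,0,0,0,0,0,0.68],
    [0,0,0,0,0,0,0.6],
    [0,0,0,0,0,0,0.6],
    [0,0,0,0,0,0,0.6],
    [0,0,0,0,0,0,0.6],
    [0,0,0,0,0,0,0.6],
  ],
)

```text
time_s: 20.85
tcp_pos: [0.4355, -0.3158, -0.0105]
ee_rot: [0.821, -0.571, 0.001, 0.0]
ft_force: [-0.9, 0.3, 5.4]
finger_gap: 0.0584
finger_force: 27.5
```

Call:
servo_tool(
  series=[
    [0,0,0,0,0,-0.002,0.6],
    [0,0,0,0,0,-0.006,0.6],
    [0,0,0,0,0,-0.015,0.6],
    [0,0,0,0,0,-0.03,0.6],
    [0,0,0,0,0,-0.05,0.6],
    [0,0,0,0,0,-0.07,0.6],
    [0,0,0,0,0,-0.08,0.6],
    [0,0,0,0,0,-0.08,0.6],
  ],
)

```text
time_s: 21.52
tcp_pos: [0.4369, -0.3162, 0.0713]
ee_rot: [0.821, -0.571, 0.003, -0.001]
ft_force: [0.8, -0.0, -0.0]
finger_gap: 0.0579
finger_force: 26.9
```

```bash
python3 loc.py
```

```text
[ 365   60   66   71 1818] [397.3421  94.9334] [0.0905 0.0393 0.0632]
[   0  210   76  109 5367] [ 30.1968 265.7198] [-0.0094 -0.1837  0.0636]
[  249   250   146   135 15408] [321.3001 317.0775] [-0.0449 -0.0017  0.0631]
[ 124  290   79   68 2171] [162.8724 325.1631] [-0.0513 -0.1061  0.0633]
[ 0.4358 -0.3157  0.0697] 21.5667 0.05870740213117118
```

Call:
servo_tool(
  series=[
    [0,0,0,0,0,-0.02,0.6],
    [0,0,0,0,0,-0.045,0.6],
    [0,0,0,-0.015,-0.014,-0.07,0.6],
    [0,0,0,-0.036,-0.033,-0.09,0.6],
    [0,0,0,-0.06,-0.056,-0.1,0.6],
    [0,0,0,-0.084,-0.078,-0.1,0.6],
    [0,0,0,-0.108,-0.1,-0.1,0.6],
    [0,0,0,-0.132,-0.122,-0.1,0.6],
  ],
)

```text
time_s: 22.28
tcp_pos: [0.5032, -0.1478, 0.1671]
ee_rot: [0.821, -0.571, -0.001, 0.001]
ft_force: [0.7, -0.3, -1.6]
finger_gap: 0.0587
finger_force: 27.1
```

Call:
servo_tool(
  series=[
    [0,0,0,-0.026,-0.024,0,0.6],
    [0,0,0,-0.054,-0.05,0,0.6],
    [0,0,0,-0.082,-0.076,0,0.6],
    [0,0,0,-0.11,-0.102,0,0.6],
    [0,0,0,-0.138,-0.128,0,0.6],
    [0,0,0,-0.162,-0.15,0,0.6],
    [0,0,0,-0.18,-0.167,0,0.6],
    [0,0,0,-0.1914,-0.1777,0,0.6],
  ],
)

```text
time_s: 22.95
tcp_pos: [0.6039, 0.0943, 0.1662]
ee_rot: [0.821, -0.57, -0.001, 0.001]
ft_force: [0.7, -1.0, 0.1]
finger_gap: 0.0584
finger_force: 27.1
```

Call:
servo_tool(
  series=[
    [0,0,0,0,0,0,0.6],
    [0,0,0,0,0,0.015,0.6],
    [0,0,0,0,0,0.035,0.6],
    [0,0,0,0,0,0.055,0.6],
    [0,0,0,0,0,0.07,0.6],
    [0,0,0,0,0,0.08,0.6],
    [0,0,0,0,0,0.084,0.6],
    [0,0,0,0,0,0.085,0.6],
  ],
)

```text
time_s: 23.62
tcp_pos: [0.6032, 0.0909, 0.0824]
ee_rot: [0.821, -0.572, -0.001, 0.001]
ft_force: [-0.4, 1.1, -0.7]
finger_gap: 0.0583
finger_force: 27.1
```

```bash
sed -i 's/st\[i,4\]>1500/st[i,4]>6000/' loc.py; python3 loc.py
```

```text
[   0  196  108   91 7641] [ 51.7453 241.0412] [ 0.0028 -0.1725  0.0765]
[  249   249   146   136 15446] [321.423  316.9986] [-0.0523  0.0001  0.0767]
[0.6037 0.0912 0.0832] 23.6667 0.058578818724965814
```

Call:
servo_tool(
  series=[
    [0,0,0,0,0,0.001,0.6],
    [0,0,0,0,0,0.002,0.6],
    [0,0,0,0,0,0.003,0.6],
    [0,0,0,0,0,0.004,0.6],
    [0,0,0,0,0,0.0045,0.6],
    [0,0,0,0,0,0.005,0.6],
    [0,0,0,0,0,0.0055,0.6],
    [0,0,0,0,0,0.0055,0.6],
  ],
)

```text
time_s: 24.38
tcp_pos: [0.6037, 0.0918, 0.0778]
ee_rot: [0.821, -0.571, -0.0, 0.0]
ft_force: [0.2, -0.2, -1.3]
finger_gap: 0.0589
finger_force: 27.1
```

Call:
servo_tool(
  series=[
    [0,0,0,0,0,0.0003,0.6],
    [0,0,0,0,0,0.0006,0.6],
    [0,0,0,0,0,0.0009,0.6],
    [0,0,0,0,0,0.0012,0.6],
    [0,0,0,0,0,0.0015,0.6],
    [0,0,0,0,0,0.0015,0.6],
    [0,0,0,0,0,0.0015,0.6],
    [0,0,0,0,0,0.0015,0.6],
  ],
)

```text
time_s: 25.05
tcp_pos: [0.6042, 0.092, 0.0776]
ee_rot: [0.821, -0.571, 0.0, -0.0]
ft_force: [-1.9, 0.7, 5.0]
finger_gap: 0.0584
finger_force: 30.0
```

Call:
servo_tool(
  series=[
    [0,0,0,0,0,-0.0005,0.66],
    [0,0,0,0,0,-0.0005,0.7],
    [0,0,0,0,0,-0.0005,0.76],
    [0,0,0,0,0,-0.0005,0.82],
    [0,0,0,0,0,-0.0005,0.85],
    [0,0,0,0,0,-0.0005,0.85],
    [0,0,0,0,0,-0.005,0.85],
    [0,0,0,0,0,-0.015,0.85],
  ],
)

```text
time_s: 25.72
tcp_pos: [0.6028, 0.0915, 0.0904]
ee_rot: [0.821, -0.571, -0.001, 0.001]
ft_force: [0.4, 0.1, -0.2]
finger_gap: 0.0728
finger_force: 0.0
```

Call:
servo_tool(
  series=[
    [0,0,0,0,0,-0.02,0.85],
    [0,0,0,0,0,-0.05,0.85],
    [0,0,0,0,0.02,-0.08,0.85],
    [0,0,0,-0.01,0.06,-0.09,0.5],
    [0,0,0,-0.02,0.1,-0.09,0],
    [0,0,0,-0.04,0.14,-0.09,0],
    [0,0,0,-0.045,0.17,-0.09,0],
    [0,0,0,-0.045,0.17,-0.09,0],
  ],
)

```text
time_s: 26.38
tcp_pos: [0.4225, 0.0731, 0.182]
ee_rot: [0.821, -0.571, -0.001, 0.001]
ft_force: [1.0, -0.4, 0.0]
finger_gap: 0.0118
finger_force: 0.0
```

```bash
python3 - <<'E'
from bench import arm
from h import *
import pickle
f=arm.grab_frame("wrist");s=arm.state();t=arm.grab_frame("top");g=arm.grab_frame("scene")
pickle.dump((f,s,t,g),open("w8.pkl","wb"))
a=cv2.convertScaleAbs(cv2.resize(t["color"][160:310,150:350],(400,300),interpolation=cv2.INTER_CUBIC),alpha=1.6)
b=cv2.resize(g["color"][190:340,330:530],(400,300),interpolation=cv2.INTER_CUBIC)
c=cv2.resize(f["color"],(400,300),interpolation=cv2.INTER_AREA)
cv2.imwrite("pics/all8.png",np.vstack([np.hstack([a,b]),np.hstack([c,np.zeros_like(c)])]))
print(s["tcp_pos"],s["time_s"],s["ee_rot"],s["finger_gap"])
E
```

```text
[0.42606337 0.07424009 0.1827742 ] 26.4333 [ 8.21234715e-01 -5.70589892e-01  2.14416049e-04 -8.20033706e-04] 0.004294972995391523
```

View pics/all8.png

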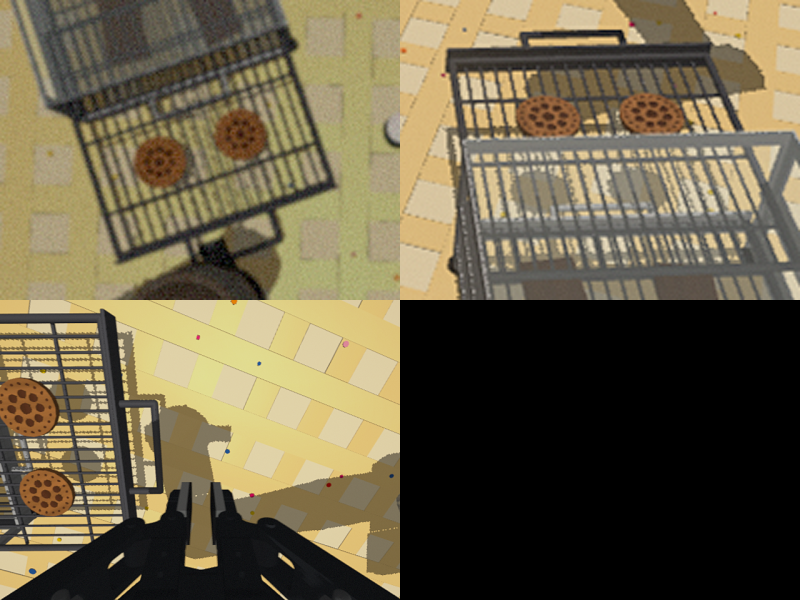

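The three views show both discs flat on the tray, flower side up, well apart and clear of the rod. Next I turn the closed gripper 90° and lower it in front of the handle.

Call:
servo_tool(
  series=[
    [0,0,7,0,0,0,0],
    [0,0,14,0,0,0,0],
    [0,0,21,0,0,0,0],
    [0,0,28,0,0,0,0],
    [0,0,35,0,0,0,0],
    [0,0,42,0,0,0,0],
    [0,0,49,0,0,0,0],
    [0,0,56,0,0,0,0],
  ],
)

```text
time_s: 27.2
tcp_pos: [0.4303, 0.0754, 0.1816]
ee_rot: [-0.454, 0.891, -0.0, 0.0]
ft_force: [-1.2, -0.1, -0.1]
finger_gap: 0.0001
finger_force: 0.0
```

Call:
servo_tool(
  series=[
    [0,0,7,0,0,0,0],
    [0,0,14,0,0,0,0],
    [0,0,21,0,0,0,0],
    [0,0,28,0,0,0,0],
    [0,0,33.5,0,0,0.01,0],
    [0,0,33.5,0,0,0.03,0],
    [0,0,33.5,0,0,0.05,0],
    [0,0,33.5,0,0,0.06,0],
  ],
)

```text
time_s: 27.87
tcp_pos: [0.4292, 0.0749, 0.1196]
ee_rot: [-0.18, 0.984, -0.0, -0.001]
ft_force: [0.1, -0.6, 0.2]
finger_gap: 0.0001
finger_force: 0.0
```

Call:
servo_tool(
  series=[
    [0,0,0,0,0,0.01,0],
    [0,0,0,0,0,0.02,0],
    [0,0,0,0,0,0.03,0],
    [0,0,0,0,0,0.04,0],
    [0,0,0,0,0,0.048,0],
    [0,0,0,0,0,0.052,0],
    [0,0,0,0,0,0.053,0],
    [0,0,0,0,0,0.053,0],
  ],
)

```text
time_s: 28.53
tcp_pos: [0.4292, 0.0751, 0.0683]
ee_rot: [-0.181, 0.984, -0.0, -0.0]
ft_force: [0.3, 0.6, 0.3]
finger_gap: -0.0002
finger_force: 0.0
```

Call:
servo_tool(
  series=[
    [0,0,0,-0.006,0,0,0],
    [0,0,0,-0.012,0,0,0],
    [0,0,0,-0.018,0,0,0],
    [0,0,0,-0.022,0,0,0],
    [0,0,0,-0.026,0,0,0],
    [0,0,0,-0.03,0,0,0],
    [0,0,0,-0.035,0,0,0],
    [0,0,0,-0.04,0,0,0],
  ],
)

```text
time_s: 29.2
tcp_pos: [0.466, 0.089, 0.0682]
ee_rot: [-0.181, 0.984, -0.0, -0.001]
ft_force: [-0.7, -0.6, 0.7]
finger_gap: -0.0003
finger_force: 0.9
```

```bash
cat > tr.py <<'E'
# tray travel: shift of the open-tray area between the w8 top frame and now, by the red/brown disc blobs
from bench import arm
from h import *
import pickle
np.set_printoptions(precision=4,suppress=True)
def blobs(t):
    c=t["color"];hsv=cv2.cvtColor(c,cv2.COLOR_BGR2HSV)
    m=((hsv[...,0]<17)&(hsv[...,1]>110)&(hsv[...,2]>30)).astype(np.uint8);m[:,:150]=0;m[:,345:]=0;m[:60]=0;m[300:]=0
    m=cv2.morphologyEx(m,cv2.MORPH_CLOSE,np.ones((3,3)))
    n,l,st,ce=cv2.connectedComponentsWithStats(m)
    return [(st[i,4],*ray(t,ce[i],.094)[0][:2]) for i in range(1,n) if st[i,4]>120]
t=arm.grab_frame("top");s=arm.state()
print("before",np.array(blobs(pickle.load(open("w8.pkl","rb"))[2])));print("now",np.array(blobs(t)))
print(s["tcp_pos"],s["ft_force"],s["time_s"]);cv2.imwrite("pics/t9.png",t["color"])
E
python3 tr.py
```

```text
before [[506.       0.6046   0.0908]
 [514.       0.571    0.1817]]
now [[512.       0.6172   0.0958]
 [508.       0.5831   0.1865]]
[0.4675 0.0897 0.0684] [ 1.3531 -0.3915 -0.384 ] 29.25
```

The tray is moving and both discs travel with it. Next I push on.

Call:
servo_tool(
  series=[
    [0,0,0,-0.006,0,0,0],
    [0,0,0,-0.014,0,0,0],
    [0,0,0,-0.024,0,0,0],
    [0,0,0,-0.034,0,0,0],
    [0,0,0,-0.044,0,0,0],
    [0,0,0,-0.054,0,0,0],
    [0,0,0,-0.064,0,0,0],
    [0,0,0,-0.074,0,0,0],
  ],
)

```text
time_s: 29.92
tcp_pos: [0.5363, 0.1158, 0.0682]
ee_rot: [-0.181, 0.984, -0.0, -0.0]
ft_force: [-0.7, -1.4, -0.1]
finger_gap: -0.0001
finger_force: 1.0
```

Call:
servo_tool(
  series=[
    [0,0,0,-0.01,0,0,0],
    [0,0,0,-0.02,0,0,0],
    [0,0,0,-0.03,0,0,0],
    [0,0,0,-0.04,0,0,0],
    [0,0,0,-0.048,0,0,0],
    [0,0,0,-0.054,0,0,0],
    [0,0,0,-0.058,0,0,0],
    [0,0,0,-0.06,0,0,0],
  ],
)

```text
time_s: 30.58
tcp_pos: [0.592, 0.1372, 0.0683]
ee_rot: [-0.181, 0.984, 0.0, 0.0]
ft_force: [-0.8, -1.6, 1.0]
finger_gap: -0.0001
finger_force: 0.7
```

```bash
python3 tr.py
```

```text
before [[506.       0.6046   0.0908]
 [514.       0.571    0.1817]]
now []
[0.5922 0.1373 0.0685] [-0.9325 -1.0125  0.4147] 30.6333
```

Call:
servo_tool(
  series=[
    [0,0,0,-0.002,0,0,0],
    [0,0,0,-0.005,0,0,0],
    [0,0,0,-0.008,0,0,0],
    [0,0,0,-0.011,0,0,0],
    [0,0,0,-0.014,0,0,0],
    [0,0,0,-0.017,0,0,0],
    [0,0,0,-0.019,0,0,0],
    [0,0,0,-0.02,0,0,0],
  ],
)

```text
time_s: 31.3
tcp_pos: [0.6106, 0.1443, 0.0685]
ee_rot: [-0.181, 0.984, 0.0, 0.0]
ft_force: [-1.3, 0.0, 0.4]
finger_gap: 0.0003
finger_force: 0.8
```

Call:
servo_tool(
  series=[
    [0,0,0,-0.001,0,0,0],
    [0,0,0,-0.002,0,0,0],
    [0,0,0,-0.003,0,0,0],
    [0,0,0,-0.004,0,0,0],
    [0,0,0,-0.005,0,0,0],
    [0,0,0,-0.006,0,0,0],
    [0,0,0,-0.007,0,0,0],
    [0,0,0,-0.008,0,0,0],
  ],
)

```text
time_s: 31.97
tcp_pos: [0.6176, 0.1469, 0.0684]
ee_rot: [-0.181, 0.984, -0.0, -0.0]
ft_force: [-3.0, 0.4, 2.0]
finger_gap: 0.0001
finger_force: 2.0
```

Call:
servo_tool(
  series=[
    [0,0,0,-0.001,0,0,0],
    [0,0,0,-0.002,0,0,0],
    [0,0,0,-0.003,0,0,0],
    [0,0,0,-0.004,0,0,0],
    [0,0,0,-0.004,0,0,0],
    [0,0,0,-0.004,0,0,0],
    [0,0,0,-0.004,0,0,0],
    [0,0,0,-0.004,0,0,0],
  ],
)

```text
time_s: 32.63
tcp_pos: [0.6176, 0.1467, 0.0682]
ee_rot: [-0.18, 0.984, -0.001, -0.004]
ft_force: [-10.3, -0.9, 5.6]
finger_gap: 0.0001
finger_force: 5.1
```

Call:
servo_tool(
  series=[
    [0,0,0,0.006,0,0,0],
    [0,0,0,0.012,0,0,0],
    [0,0,0,0.012,0,-0.004,0],
    [0,0,0,0.012,0,-0.008,0],
    [0,0,0,0.01,0,-0.008,0],
    [0,0,0,0.007,0,-0.008,0],
    [0,0,0,0.005,0,-0.008,0],
    [0,0,0,0.004,0,-0.008,0],
  ],
)

```text
time_s: 33.3
tcp_pos: [0.6176, 0.1468, 0.0762]
ee_rot: [-0.181, 0.984, -0.0, -0.001]
ft_force: [-2.1, -0.7, 1.2]
finger_gap: -0.0
finger_force: 1.1
```

Call:
servo_tool(
  series=[
    [0,0,0,-0.001,0,0,0],
    [0,0,0,-0.002,0,0,0],
    [0,0,0,-0.003,0,0,0],
    [0,0,0,-0.004,0,0,0],
    [0,0,0,-0.005,0,0,0],
    [0,0,0,-0.006,0,0,0],
    [0,0,0,-0.007,0,0,0],
    [0,0,0,-0.008,0,0,0],
  ],
)

```text
time_s: 33.97
tcp_pos: [0.6178, 0.1467, 0.0759]
ee_rot: [-0.18, 0.984, -0.002, -0.009]
ft_force: [-19.1, -4.1, 14.2]
finger_gap: 0.0001
finger_force: 9.6
```

Call:
servo_tool(
  series=[
    [0,0,0,0.01,0,0,0],
    [0,0,0,0.03,0,0,0],
    [0,0,0,0.06,0,0,0],
    [0,0,0,0.1,0,0,0],
    [0,0,0,0.14,0,-0.02,0],
    [0,0,0,0.17,0,-0.04,0],
    [0,0,0,0.18,0,-0.06,0],
    [0,0,0,0.18,0,-0.06,0],
  ],
)

```text
time_s: 34.63
tcp_pos: [0.4571, 0.0858, 0.1404]
ee_rot: [-0.181, 0.983, 0.001, 0.004]
ft_force: [0.6, 0.1, -0.2]
finger_gap: 0.0
finger_force: 0.0
```

```bash
python3 - <<'E'
from bench import arm
from h import *
import pickle
np.set_printoptions(precision=3,suppress=True,linewidth=200)
t=arm.grab_frame("top");g=arm.grab_frame("scene");s=arm.state();pickle.dump((t,g,s),open("w9.pkl","wb"))
d=pickle.load(open("f0.pkl","rb"));a=np.radians(20.8)
X=np.array([np.cos(a),np.sin(a),0]);Y=np.array([-X[1],X[0],0])
O=np.array([.4675,.089,0])   # handle bar at start
def prof(f,z,lo,hi,yr):
    xs=np.arange(lo,hi,.003);ys=np.arange(yr[0],yr[1],.003)
    P=(O+xs[:,None,None]*X+ys[None,:,None]*Y).reshape(-1,3)+[0,0,z]
    q=proj(f,P).astype(np.float32).reshape(len(xs),len(ys),2)
    return xs,cv2.remap(cv2.cvtColor(f["color"],cv2.COLOR_BGR2GRAY),q[...,0],q[...,1],1).mean(1)
for n,f in(("top",t),("scene",g)):
  for nm,ff,lo in(("before",d[n],-.03),("after",f,.12)):
    xs,p=prof(ff,.09,lo,lo+.12,(-.04,.04));print(n,nm);print(np.c_[xs,p].T)
print(s["time_s"],s["tcp_pos"])
E
```

```text
top before
[[-0.03  -0.027 -0.024 -0.021 -0.018 -0.015 -0.012 -0.009 -0.006 -0.003 -0.     0.003  0.006  0.009  0.012  0.015  0.018  0.021  0.024  0.027  0.03   0.033  0.036  0.039  0.042  0.045  0.048  0.051
   0.054  0.057  0.06   0.063  0.066  0.069  0.072  0.075  0.078  0.081  0.084  0.087]
 [96.889 97.815 97.704 97.926 97.889 96.926 97.    96.704 82.407 49.    27.741 37.333 63.074 86.444 93.815 93.963 93.556 92.815 93.704 93.556 90.963 72.481 40.741 25.111 26.296 41.259 66.185 75.815
  76.519 77.667 77.259 77.667 77.259 76.259 76.148 76.444 76.185 77.074 76.074 63.259]]
top after
[[ 0.12   0.123  0.126  0.129  0.132  0.135  0.138  0.141  0.144  0.147  0.15   0.153  0.156  0.159  0.162  0.165  0.168  0.171  0.174  0.177  0.18   0.183  0.186  0.189  0.192  0.195  0.198  0.201
   0.204  0.207  0.21   0.213  0.216  0.219  0.222  0.225  0.228  0.231  0.234  0.237]
 [98.407 98.481 98.667 97.889 98.259 97.704 97.37  97.333 97.185 97.296 97.704 97.852 97.556 96.407 88.556 67.    55.519 54.185 38.556 31.407 50.444 76.963 90.741 93.667 92.593 87.519 68.037 41.741
  32.111 29.074 16.333 17
[... 717 characters left out ...]
160.481]]
scene after
[[  0.12    0.123   0.126   0.129   0.132   0.135   0.138   0.141   0.144   0.147   0.15    0.153   0.156   0.159   0.162   0.165   0.168   0.171   0.174   0.177   0.18    0.183   0.186   0.189
    0.192   0.195   0.198   0.201   0.204   0.207   0.21    0.213   0.216   0.219   0.222   0.225   0.228   0.231   0.234   0.237]
 [106.148 106.407 106.407 106.185 106.704 106.222 105.407 105.889 115.593 136.889 160.407 162.481 122.63  122.37  122.556 121.556 121.815 120.259 114.63  106.259 102.296 162.148 199.556 196.037
  196.333 198.148 173.519 112.185  92.667  92.074  92.963 106.037 114.778  99.259  91.704  88.852 100.259 158.519 177.852 160.222]]
34.7333 [0.458 0.086 0.138]
```

Call:
servo_tool(
  series=[
    [0,-7,0,0,0,0.02,0],
    [0,-14,0,-0.01,0,0.045,0],
    [0,-20,0,-0.035,0,0.06,0],
    [0,-20,0,-0.07,0,0.062,0],
    [0,-20,0,-0.105,0,0.062,0],
    [0,-20,0,-0.135,0,0.062,0],
    [0,-20,0,-0.15,0,0.062,0],
    [0,-20,0,-0.158,0,0.062,0],
  ],
)

```text
time_s: 35.4
tcp_pos: [0.6074, 0.1432, 0.0727]
ee_rot: [-0.178, 0.969, 0.031, 0.171]
ft_force: [-0.4, -0.8, 0.3]
finger_gap: 0.0001
finger_force: 0.0
```

Call:
servo_tool(
  series=[
    [0,0,0,-0.0019,0,0.0007,0],
    [0,0,0,-0.0038,0,0.0014,0],
    [0,0,0,-0.0056,0,0.002,0],
    [0,0,0,-0.0075,0,0.0027,0],
    [0,0,0,-0.0094,0,0.0034,0],
    [0,0,0,-0.0113,0,0.0041,0],
    [0,0,0,-0.0113,0,0.0041,0],
    [0,0,0,-0.0113,0,0.0041,0],
  ],
)

```text
time_s: 36.07
tcp_pos: [0.6157, 0.1461, 0.0747]
ee_rot: [-0.178, 0.969, 0.031, 0.171]
ft_force: [-0.2, -0.4, -0.8]
finger_gap: 0.0
finger_force: 0.0
```

Call:
servo_tool(
  series=[
    [0,0,0,-0.0019,0,0.0007,0],
    [0,0,0,-0.0038,0,0.0014,0],
    [0,0,0,-0.0056,0,0.002,0],
    [0,0,0,-0.0075,0,0.0027,0],
    [0,0,0,-0.0094,0,0.0034,0],
    [0,0,0,-0.0113,0,0.0041,0],
    [0,0,0,-0.0122,0,0.0044,0],
    [0,0,0,-0.0122,0,0.0044,0],
  ],
)

```text
time_s: 36.73
tcp_pos: [0.6234, 0.148, 0.0715]
ee_rot: [-0.177, 0.97, 0.03, 0.165]
ft_force: [-8.7, -2.1, 0.6]
finger_gap: 0.0
finger_force: 4.0
```

The tray stalls at the same bar position with the gripper tilted well away, so it is on its stop. I back off and hand in.

Call:
servo_tool(
  series=[
    [0,0,0,0.009,0,-0.0034,0],
    [0,0,0,0.028,0,-0.01,0],
    [0,0,0,0.056,0,-0.021,0],
    [0,0,0,0.084,0,-0.031,0],
    [0,0,0,0.1,0,-0.06,0],
    [0,0,0,0.11,0,-0.09,0],
    [0,0,0,0.115,0,-0.11,0],
    [0,0,0,0.115,0,-0.11,0],
  ],
)

```text
time_s: 37.4
tcp_pos: [0.4921, 0.0995, 0.1426]
ee_rot: [-0.178, 0.968, 0.033, 0.175]
ft_force: [1.3, -0.3, -0.1]
finger_gap: -0.0002
finger_force: 0.0
```

```bash
python3 - <<'E'
from bench import arm
s=arm.state();print(s["tcp_pos"],s["ft_force"],s["time_s"]);print(arm.finish_job())
E
```

```text
[0.4921053  0.09948845 0.1426215 ] [ 1.34247543 -0.33653625 -0.11584153] 37.4
the job is handed in; nothing more can be done
None
```

I set both medallions down on the upper tray flat and flower side up, pushed the tray in to its stop, and handed the job in at 37.4 s; no verdict came back, and I did not view the medallions or the left-alone items after pushing the tray in.

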